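# Clamp a knife scale in the drilling jig and index the sled to the marked notch

### The job

The handle scale in the drilling jig is ready for its middle pin hole. With the sled still at its loading notch, swing the red cam lever down until it is level, so that it clamps the scale; then take the sled's black knob and slide the sled towards the drill bridge, through the first drilling notch, until you feel it click into the second one, marked orange, and finish there with the knob still gripped in the fingers, holding the sled in that notch for drilling. Do not disturb the other things on the bench.

Things in the scene. Friction and masses are not known exactly. Their poses are not given: they have to be found in the camera images.
- jig: drilling jig, fixed to the bench: aluminium base plate 120 x 400 x 12 mm with a steel rail along its y axis; origin on the bench top under the rail, plate from y = -180 to +220 mm, z up. The grey sled slides along +y to the drill bridge. A notched dark steel index bar stands on the sled's +x side (x = 40 to 55 mm, y = -34 to +96 mm, top at z = 36 mm)
- bushing (a point): top of the brass drill bushing on the drill bridge, a dark steel arch across the rail: jig frame x = 0, y = 132, z = 74 mm. The sled and scale pass under it
- sled (a joint): travel of the sled along the jig's +y, m, range -0.006 to 0.104. A sprung steel ball on its +x side drops into notches of the index bar: loading notch at 0 (start), drilling notches at 0.050, 0.075 (orange mark) and 0.100 (others white). The ball draws the sled in from 4 mm either side; about 7 N pushes it out of a notch, 1 to 2 N slides it between them
- pointer (a point): thin white line on a dark block of the sled, in step with the ball, 44 mm above the bench: jig frame x = 22 mm, y = -20 mm + sled travel; it points at the marks on the index bar
- sled_knob: black upright knob on the trailing end of the sled and rigid with it: cylinder 20 mm in diameter, 38 mm high (lowest 2 mm a 26 mm flange); origin at the centre of its foot, z up; in the jig frame x = 0, y = -150 mm + sled travel, foot at z = 36 mm, top at z = 74 mm. The sled under it is 30 mm wide, its top at z = 36 mm
- cam_lever (a joint): angle of the cam lever, rad: 0 = level (parallel to the sled, pointing back towards the knob, cam pressing hardest on the scale), positive = raised; starts raised by 0.75 to 1.35; range -0.35 to 1.5. Its stiff hinge stays where it is left and takes about 1 to 3 N at the grip; below level the cam slackens again
- lever_hinge (a point): hinge pin of the cam lever, parallel to the jig's x axis, on the sled between two aluminium cheeks whose tops are at z = 66 mm; in the jig frame at x = 0, y = +5 mm + sled travel, z = 57 mm
- lever_grip (a point): centre of the lever's red grip, a barrel of 14 mm diameter and 40 mm length along the lever. When level it lies 65 mm from the hinge towards the knob and 14 mm above the hinge's height, and it turns about the hinge with the lever
- orange_mark (a point): orange mark, 8 mm square, on top of the index bar at the notch to be used (the notch and bar face are orange there too): jig frame x = 51, y = 55, z = 36 mm. The sled's pointer line has the same jig y when the ball sits in that notch
- cam: steel eccentric cam 12 mm wide, rigid with the lever, under its hinge pin; origin on the hinge; bears on the scale when the lever is near level
- scale: the work, loose in the black plastic nest of the sled: bone-white handle scale on a steel liner, 26 x 110 x 8 mm, lying along the rail, three dark dots where the pins go; origin at the centre of its underside
- folder: bystander: closed folding knife with orange handle, 34 x 98 x 12 mm, lying on the bench; origin at the centre of its handle's underside
- pin_dish: bystander: round steel dish of brass pins, 72 mm diameter, 16 mm high; origin at the centre of its underside
- drill: bystander: blue and black cordless drill lying on its side near the jig's +y end, about 195 x 200 mm in plan and 75 mm high; origin on the bench under its middle
Not all that is in view belongs to the job. Leave any green, pink or purple look-alike of the scale alone.

How it is judged:
By the outcome, as a careful person would: the job done as asked, in the order asked, and still so for the second after the job is handed in, while the arm keeps its last pose, push and grip.
It also fails if it takes over 67 s, if anything falls off the work surface, if the arm or the gripper's body presses on something with over 40 N, if the wrist force passes 120 N, or if a joint passes its speed limit or range.

### The arm

A 7-joint arm with a two-finger parallel gripper is mounted at the origin on the work surface. World frame = base frame: x ahead of the robot, y to its left, z up, the work surface at z = 0. Lengths are in m, angles in rad, forces in N, time in s.
With the tool pointing down it reaches from about 0.35 to 0.9 m from the base axis. Payload 19.9 kg.
Tool frame: the origin (TCP) lies at the very end of the fingers, on their centre line; the grasp point (between the pads) lies 19 mm behind it (r.grip_depth is the distance from the TCP to the grasp point, in m); z points along the fingers, y is the line along which they close (so a half turn about z gives the same grasp; the last joint's range is limited). The gripper opens to 94 mm and grips with 3 to 60 N. Pads are 16 mm wide; open, the fingers measure 119 mm over their backs; the gripper's body (75 mm by 177 mm) begins 78 mm behind the grasp point.
Start: joints at [1.091, 0.417, -0.01, 1.614, 0.005, 1.111, -0.053], TCP at [0.266, -0.566, 0.205] pointing down, gripper open.
Joint ranges: [-2.81, 2.81], [-0.39, 2.02], [-1.27, 1.25], [0.06, 2.57], [-1.19, 4.33], [0.19, 2], [-2.82, 2.82]. Speed limits (rad/s): [1.89, 1.89, 2.39, 2.39, 3.01, 3.01, 3.01].

### API

Orientations are given as a unit quaternion [w, x, y, z].
In Python, from bench import r, grab_frame, models gives the robot as it stands.
- The arm moves only by the tool play_rows, never from a script. Its argument "steps" is a list of rows, each a list of 6 numbers: the shift along the tool's x, y, z in m, then the turn, a rotation vector about the tool's x, y, z in units of 10 degrees (1.0 is 10 degrees). In form: [[dx, dy, dz, wx, wy, wz], ...]. A call has 1 to 10 rows; each row is the pose to reach, as a shift and turn from the pose commanded when the call began, along the tool's axes at that moment; what a row does not reach only later rows make up. A row lasts 1/8 s, in which the tool goes at most 62.5 mm and 10.7 degrees, less where a joint would pass 70% of its speed; a pose out of reach is approached as far as the arm can. A call with a gripper value outside its range is refused whole. "fingers" is the gripper's target within -1 to 1 (shut at 1, half-way at 0, fully open at -1), set as the call begins (left out, the last holds). The fingers move at their own pace and stop on an object; "newtons" is the grip in N (left out, the last holds). Time passes only in rows, so rows that repeat a pose let the fingers close. It gives the time, the measured TCP pose, the force, the opening and the grip force at its end, in the units of the state.
- r.read_state(): the state, without advancing time (a new reading comes with each control period).
- grab_frame(name): name is "scene" or "top" or "wrist"; returns a dict with "image" (420x560x3 uint8, blue, green, red), "camera_matrix" (3x3 intrinsics, pixels), "k1" (the pictures are not rectified: a ray, as slopes to the right and down, at radius r is drawn at 1 + k1 r^2 times it, then the intrinsics apply), "world_to_cam" (4x4, takes a point from world to camera coordinates). Camera axes: x right, y down, z forward; pixel columns grow to the right and rows downward; lengths in m; the calibration is good to about 2 mm. A picture is of the moment at which its call begins. There is no depth.
- r.close_job(): hands the job in; it is judged then, once.
Trained networks look in the newest picture that a camera, given by its name, has taken for a name from the list of things; names that differ only in an ending like _2 or _b are one class to them, and where a whole thing is asked for, a point or a joint stands for the part that bears it (a point fixed in the world has none). Each returns a list of dicts, best first, with "p" (0 to 1); they miss things now and then, are a little off and sometimes report something else, mostly with a low value. They report only what shows in the picture. A call takes as long as a camera call. They do not tell look-alikes from the thing itself.
- models.regions_of(name, camera): "pixels" (420x560 bool, what is visible of it) and "point" ([column, row] as shares, 0 to 1, of the picture: columns of its width, rows of its height, amid what is visible of it).
- models.mark_of(name, camera): "point" ([column, row] as shares, 0 to 1, of the picture: columns of its width, rows of its height: a listed point, or the origin of a listed thing).
The state is a dict: "clock": time; "q": joint angles; "qvel": joint speeds; "effort": joint torques, N m; "tcp_pos": TCP position; "eef_rot": TCP orientation; "wrist_force": force on the tool from outside, world axes, zero at the start; "moment": the same for the moment, N m; "width": finger opening in m; "grip_force": force on a finger pad.
Only numpy, scipy, OpenCV 4.12 (cv2) and the standard library are available. Lean on these libraries where they do the work, as an engineer would, in place of code of your own. Each camera call takes 0.05 s, during which the arm holds its last target. There are 200 camera calls.

## Working session

There is one attempt and no reset: what is moved stays moved. The work goes in short steps, Python scripts to look and compute and a tool call to move; the robot and the scene stay as the last step left them, time stands still between calls to the robot, and variables do not carry over. Pictures are saved under pics/ and viewed, at most 10 in all, crops included, and the job is handed in when it is done.

Besides the shell and the picture viewer there is one more tool, called after "Call:" by a JSON object that holds its "api" and its "payload", one argument or row to a line. play_rows: Moves the arm, as the interface text tells. Its arguments: {"type":"object","properties":{"steps":{"type":"array"},"fingers":{"type":"number"},"newtons":{"type":"number"}},"required":["steps"]}

```bash
mkdir -p pics
cat > h.py <<'E'
import numpy as np, cv2
from bench import r, grab_frame, models
from scipy.spatial.transform import Rotation as R
from scipy.optimize import least_squares
def proj(f,P):
    P=np.atleast_2d(P); T=f["world_to_cam"]; c=P@T[:3,:3].T+T[:3,3]
    s=c[:,:2]/c[:,2:]; s=s*(1+f["k1"]*(s**2).sum(1,keepdims=True))
    K=f["camera_matrix"]; return s@K[:2,:2].T+K[:2,2]
def jig2w(x,P):  # x = X,Y,yaw
    c,s=np.cos(x[2]),np.sin(x[2]); P=np.atleast_2d(P)
    return np.c_[x[0]+c*P[:,0]-s*P[:,1], x[1]+s*P[:,0]+c*P[:,1], P[:,2]]
def grip(a,t=0): # lever grip in jig frame
    return [0,.005+t-(.065*np.cos(a)-.014*np.sin(a)),.057+.065*np.sin(a)+.014*np.cos(a)]
E
cat > a.py <<'E'
from h import *
names=["jig","bushing","pointer","sled_knob","lever_hinge","lever_grip","orange_mark"]
obs=[];F={}
for cam in ["scene","top"]:
    F[cam]=grab_frame(cam); cv2.imwrite(f"pics/{cam}0.png",F[cam]["image"])
    for n in names:
        m=models.mark_of(n,cam)[:2]
        for k in m: print(cam,n,round(k["p"],2),np.round(np.array(k["point"])*[560,420],1))
        if m: obs.append((cam,n,np.array(m[0]["point"])*[560,420],m[0]["p"]))
fix=dict(jig=[0,0,0],bushing=[0,.132,.074],pointer=[.022,-.02,.044],sled_knob=[0,-.15,.036],lever_hinge=[0,.005,.057],orange_mark=[.051,.055,.036])
def res(x):
    o=[]
    for c,n,p,w in obs:
        P=grip(x[3]) if n=="lever_grip" else fix[n]
        o.append(w*(proj(F[c],jig2w(x,P))[0]-p))
    return np.concatenate(o)
best=min((least_squares(res,[.5,y0,a,1.],loss="soft_l1",f_scale=2) for a in np.arange(-3,3.2,.75) for y0 in(-.3,0,.3)),key=lambda s:s.cost)
print(best.x,best.cost); 
for (c,n,p,w),e in zip(obs,res(best.x).reshape(-1,2)): print(c,n,np.round(e,1))
s=r.read_state(); print(s["clock"],s["tcp_pos"],s["eef_rot"],s["width"],s["wrist_force"])
E
python3 a.py
```

```text
scene jig 0.98 [264.9 224.5]
scene pointer 0.8 [252.9 213.9]
scene sled_knob 0.62 [268.  234.7]
scene sled_knob 0.4 [220.9 198.9]
scene lever_hinge 0.57 [264.  209.1]
scene lever_grip 0.6 [262.1 194.1]
scene orange_mark 0.58 [269.4 231.3]
top jig 0.63 [304.6 202.3]
top jig 0.23 [274.2 158.7]
top bushing 0.75 [257.4 204.5]
top pointer 0.85 [311.  194.7]
top sled_knob 0.59 [364.3 200.4]
top lever_hinge 0.42 [301.1 200.2]
top lever_hinge 0.41 [337.1 150.9]
top lever_grip 0.63 [307.2 201.3]
top orange_mark 0.78 [281.5 186.1]
[0.51914221 0.14726039 0.0292305  1.23778825] 108.2967378925016
scene jig [-0.8  0.9]
scene pointer [0.7 1.3]
scene sled_knob [-28.8 -22.8]
scene lever_hinge [0.9 1. ]
scene lever_grip [ 0.6 -1.7]
scene orange_mark [0.8 1.2]
top jig [0.  1.5]
top bushing [-3.3  0.4]
top pointer [ 1.2 -0.2]
top sled_knob [-0.8  0.2]
top lever_hinge [0.9 1.2]
top lever_grip [ 0.2 -0.4]
top orange_mark [ 1.  -0.8]
0.8 [ 0.26552791 -0.56575309  0.20542233] [-3.77085390e-05  9.76030001e-01  2.17636018e-01 -1.55315246e-05] 0.09401689424652614 [0.15503219 0.47216056 0.3763396 ]
```

Run:
```python
import cv2,numpy as np
a=cv2.imread("pics/scene0.png")[140:290,160:400];b=cv2.imread("pics/top0.png")[110:260,200:440]
cv2.imwrite("pics/c.png",cv2.resize(np.vstack([a,b]),None,fx=2,fy=2,interpolation=cv2.INTER_CUBIC)[:600])
```

```text
(no output)
```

View pics/c.png

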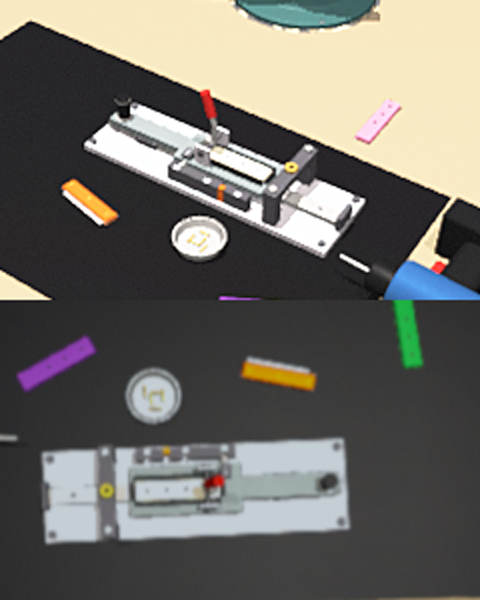

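View pics/top0.png

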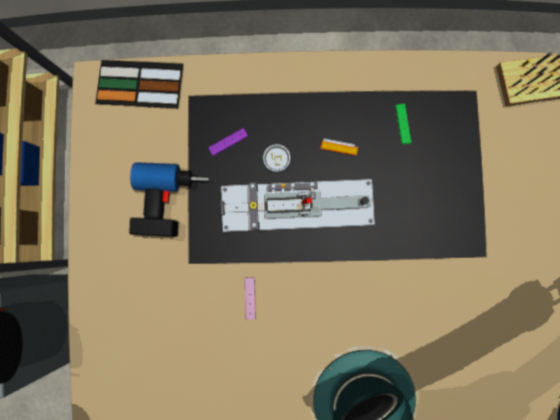

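The scene view shows the jig, with the knob at about (221,190), the raised red lever at (264,190) and the orange mark at (269,232). The top view shows the knob at (364,201) and the bridge at (253,205). The fit (0.519, 0.147, yaw 0.03) agrees with both. Next I'll compute the hover move.

```bash
cat >> h.py <<'E'
def delta(p,yaw,s=None):  # row to pose p, tool down, tool x at world angle yaw
    s=s or r.read_state(); R0=R.from_quat(np.roll(s["eef_rot"],-1))
    R1=R.from_euler("z",yaw)*R.from_euler("x",np.pi)
    return np.r_[R0.inv().apply(np.array(p)-s["tcp_pos"]), np.degrees((R0.inv()*R1).as_rotvec())/10]
E
python3 -c "
from h import *
print(delta([.52,.03,.33],.0292+np.pi/2).round(3))"
```

```text
[ 0.483 -0.431 -0.125 -0.    -0.    -6.653]
```

Call:
{"api": "play_rows", "payload": {
  "steps": [
    [0.483,-0.431,-0.125,0,0,-6.65],
    [0.483,-0.431,-0.125,0,0,-6.65],
    [0.483,-0.431,-0.125,0,0,-6.65],
    [0.483,-0.431,-0.125,0,0,-6.65],
    [0.483,-0.431,-0.125,0,0,-6.65],
    [0.483,-0.431,-0.125,0,0,-6.65],
    [0.483,-0.431,-0.125,0,0,-6.65],
    [0.483,-0.431,-0.125,0,0,-6.65],
    [0.483,-0.431,-0.125,0,0,-6.65],
    [0.483,-0.431,-0.125,0,0,-6.65]
  ],
  "fingers": 1
}}

```text
clock: 2.05
tcp_pos: [0.5069, 0.0005, 0.3247]
eef_rot: [0.0, 0.697, 0.717, 0.0]
wrist_force: [0.9, -1.1, 0.4]
width: 0.0007
grip_force: 0.0
```

```bash
cat > w.py <<'E'
from h import *
import sys
tag=sys.argv[1]; x0=np.array(eval(sys.argv[2])); t=float(sys.argv[3])
f=grab_frame("wrist"); img=f["image"]
fix=dict(jig=[0,0,0],bushing=[0,.132,.074],pointer=[.022,-.02+t,.044],sled_knob=[0,-.15+t,.036],lever_hinge=[0,.005+t,.057],orange_mark=[.051,.055,.036])
obs=[]
for n in list(fix)+["lever_grip"]:
    for k in models.mark_of(n,"wrist")[:2]:
        p=np.array(k["point"])*[560,420]
        pr=proj(f,jig2w(x0,grip(x0[3],t) if n=="lever_grip" else fix[n]))[0]
        print(n,round(k["p"],2),p.round(1),"pred",pr.round(1))
        if np.hypot(*(p-pr))<40: obs.append((n,p,k["p"]))
def res(x): return np.concatenate([w*(proj(f,jig2w(x,grip(x[3],t) if n=="lever_grip" else fix[n]))[0]-p) for n,p,w in obs])
b=least_squares(res,x0,loss="soft_l1",f_scale=2); print(b.x,b.cost)
for (n,p,w),e in zip(obs,res(b.x).reshape(-1,2)): print(n,e.round(1))
cv2.imwrite(f"pics/w{tag}.png",img)
E
python3 w.py 1 "[.519,.147,.029,1.238]" 0
```

```text
jig 0.74 [292.6  44.5] pred [290.   56.7]
jig 0.59 [288.5  56.6] pred [290.   56.7]
pointer 0.83 [309.1  69. ] pred [309.3  69. ]
pointer 0.47 [388.8   0.5] pred [309.3  69. ]
sled_knob 0.86 [289.6 170.4] pred [290.1 173.4]
lever_hinge 0.93 [286.9  49.5] pred [291.8  45.5]
orange_mark 0.84 [337.9   3. ] pred [333.9   5.3]
lever_grip 0.6 [296.5  40.5] pred [294.4  42.8]
[0.51975467 0.14885932 0.01505781 1.24397373] 33.46826053149445
jig [-1.4  7.9]
jig [ 1.3 -0.8]
pointer [ 0.6 -1.1]
sled_knob [-0.3  1.4]
lever_hinge [ 5.3 -5.3]
orange_mark [-2.3  1.1]
lever_grip [-0.8 -0. ]
```

View pics/w1.png

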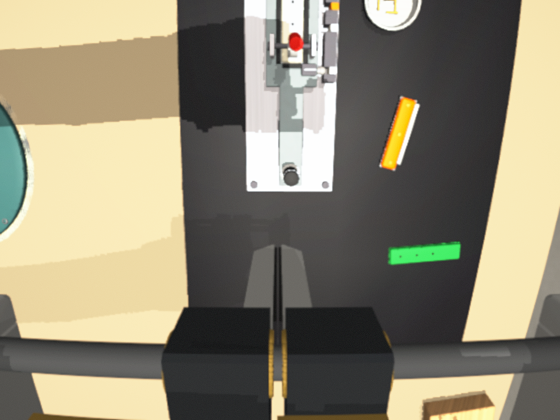

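```bash
python3 -c "
from h import *
x=[.519,.148,.025]
for p in ([0,.030,.22],[0,.030,.12]): print(delta(jig2w(x,p)[0],.025+np.pi/2).round(3))"
```

```text
[ 0.18   0.017  0.104 -0.002  0.002  0.01 ]
[ 0.18   0.017  0.204 -0.002  0.002  0.01 ]
```

Call:
{"api": "play_rows", "payload": {
  "steps": [
    [0.18,0.017,0.104,0,0,0],
    [0.18,0.017,0.104,0,0,0],
    [0.18,0.017,0.104,0,0,0],
    [0.18,0.017,0.104,0,0,0],
    [0.18,0.017,0.104,0,0,0]
  ]
}}

```text
clock: 3.08
tcp_pos: [0.5178, 0.1793, 0.2191]
eef_rot: [-0.001, 0.697, 0.718, -0.001]
wrist_force: [-0.2, 0.3, 0.4]
width: 0.0
grip_force: 0.0
```

```bash
cat > path.py <<'E'
from h import *
import sys
x=np.array(eval(sys.argv[1]))
for p in ([0,.030,.22],[0,.030,.12]): print(delta(jig2w(x,p)[0],.025+np.pi/2).round(3))
s=r.read_state();print(s["clock"],s["tcp_pos"].round(4),s["wrist_force"].round(2))
prev=None
for a in [1.24,1.1,.95,.8,.65,.5,.35,.2,.1,.05,0]:
    g=np.array(grip(a)); c=g+.007*np.array([0,np.sin(a),np.cos(a)]); p=c+[0,.008,0]
    w=jig2w(x,p)[0]; print(a,p.round(4),w.round(4))
E
python3 path.py "[.519,.148,.025]"; python3 w.py 2 "[.519,.148,.025,1.24]" 0
```

```text
[-0.001  0.    -0.001 -0.01  -0.     0.027]
[-0.001  0.001  0.099 -0.01  -0.     0.027]
3.075 [0.5178 0.1793 0.2191] [-0.18  0.34  0.41]
1.24 [0.     0.0117 0.1253] [0.5187 0.1597 0.1253]
1.1 [0.     0.0022 0.1245] [0.5189 0.1502 0.1245]
0.95 [ 0.     -0.0077  0.1221] [0.5192 0.1403 0.1221]
0.8 [ 0.     -0.0172  0.1183] [0.5194 0.1308 0.1183]
0.65 [ 0.     -0.026   0.1131] [0.5197 0.122  0.1131]
0.5 [ 0.     -0.034   0.1066] [0.5198 0.114  0.1066]
0.35 [ 0.     -0.0409  0.099 ] [0.52   0.1072 0.099 ]
0.2 [ 0.     -0.0465  0.0905] [0.5202 0.1015 0.0905]
0.1 [ 0.     -0.0496  0.0844] [0.5202 0.0984 0.0844]
0.05 [ 0.     -0.0509  0.0812] [0.5203 0.0971 0.0812]
0 [ 0.    -0.052  0.078] [0.5203 0.096  0.078 ]
jig 0.66 [277.6 209.4] pred [278.6 207.9]
bushing 0.95 [282.5  83.2] pred [279.7  83.5]
bushing 0.3 [278.8 337. ] pred [279.7  83.5]
pointer 0.76 [299.9 238.7] pred [299.6 237.7]
lever_hinge 0.84 [276.5 219.5] pred [278.8 218.6]
orange_mark 0.88 [330.8 164.8] pred [329.3 165.6]
orange_mark 0.23 [279.1  82.3] pred [329.3 165.6]
lever_grip 0.56 [278.4 251.1] pred [279.  251.7]
[0.51865008 0.14801318 0.00571444 1.24770959] 3.894214898594594
jig [ 0.5 -1. ]
bushing [-0.2  0.3]
pointer [-0.8 -0.5]
lever_hinge [ 1.7 -0.8]
orange_mark [-0.8  1.5]
lever_grip [0.1 0. ]
```

View pics/w2.png

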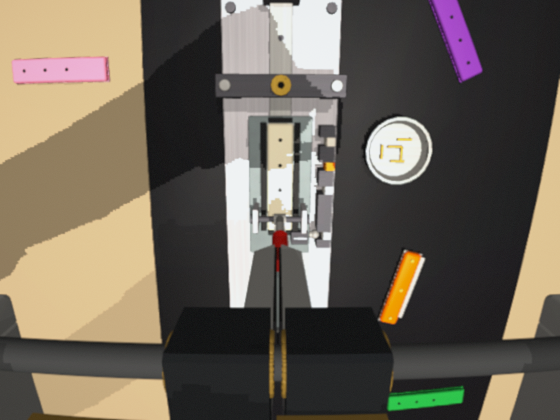

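Call:
{"api": "play_rows", "payload": {
  "steps": [
    [0,0,0.05,0,0,0],
    [0,0,0.096,0,0,0],
    [-0.01,0,0.096,0,0,0],
    [-0.02,0.001,0.094,0,0,0],
    [-0.025,0.001,0.094,0,0,0],
    [-0.03,0.001,0.094,0,0,0],
    [-0.034,0.001,0.096,0,0,0],
    [-0.039,0.001,0.097,0,0,0],
    [-0.044,0.001,0.099,0,0,0],
    [-0.048,0.002,0.101,0,0,0]
  ]
}}

```text
clock: 4.72
tcp_pos: [0.5215, 0.1307, 0.1187]
eef_rot: [-0.0, 0.697, 0.717, -0.0]
wrist_force: [-0.8, 1.1, 1.1]
width: 0.0002
grip_force: 0.6
```

Run:
```python
from h import *
f=grab_frame("scene"); cv2.imwrite("pics/s3.png",cv2.resize(f["image"][150:270,190:350],None,fx=4,fy=4,interpolation=cv2.INTER_CUBIC))
s=r.read_state(); print(s["clock"],s["tcp_pos"].round(4),s["wrist_force"].round(2))
x=[.519,.148,.02]
for n in ("lever_grip","pointer","sled_knob"):
    for k in models.mark_of(n,"scene")[:2]: print(n,round(k["p"],2),(np.array(k["point"])*[560,420]).round(1))
print([proj(f,jig2w(x,p))[0].round(1) for p in (grip(.8),grip(1.0),[.022,-.02,.044],[0,-.15,.036])])
```

```text
4.775 [0.5215 0.1302 0.1184] [-0.36 -0.61  0.5 ]
lever_grip 0.69 [254.4 188.9]
pointer 0.7 [253.5 214.7]
pointer 0.48 [388.8 284.8]
sled_knob 0.51 [225.3 197.7]
[array([255.2, 190.7]), array([258.7, 190.5]), array([254. , 215.5]), array([222.1, 197.8])]
```

View pics/s3.png

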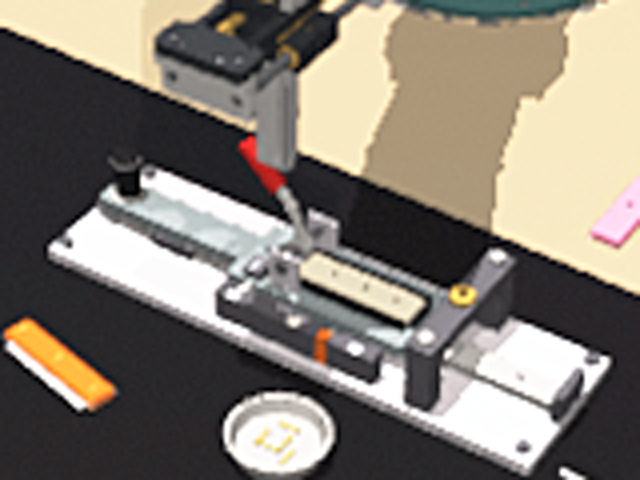

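The lever is now at about 0.8 rad with the fingertip behind the red grip (crop (265,160)), and the sled is still in its loading notch. I'll keep following the arc.

Call:
{"api": "play_rows", "payload": {
  "steps": [
    [-0.0045,0,0.0025,0,0,0],
    [-0.0085,0,0.0055,0,0,0],
    [-0.0125,0,0.009,0,0,0],
    [-0.0165,0,0.012,0,0,0],
    [-0.02,0,0.016,0,0,0],
    [-0.0235,0,0.02,0,0,0],
    [-0.0265,0,0.024,0,0,0],
    [-0.029,0,0.028,0,0,0],
    [-0.0315,0,0.033,0,0,0],
    [-0.033,0,0.037,0,0,0]
  ]
}}

```text
clock: 6.18
tcp_pos: [0.5225, 0.0979, 0.0816]
eef_rot: [-0.0, 0.697, 0.717, -0.0]
wrist_force: [-0.7, -1.3, 2.9]
width: 0.0006
grip_force: 1.4
```

Call:
{"api": "play_rows", "payload": {
  "steps": [
    [-0.0015,0,0.0035,0,0,0],
    [-0.0015,0,0.0035,0,0,0],
    [-0.0015,0,0.0035,0,0,0]
  ]
}}

```text
clock: 6.55
tcp_pos: [0.5227, 0.0966, 0.0784]
eef_rot: [-0.0, 0.697, 0.717, -0.0]
wrist_force: [-0.0, 0.6, -0.6]
width: 0.0003
grip_force: 0.0
```

Run:
```python
from h import *
f=grab_frame("scene"); cv2.imwrite("pics/s4.png",cv2.resize(f["image"][150:270,190:350],None,fx=4,fy=4,interpolation=cv2.INTER_CUBIC))
s=r.read_state(); print(s["clock"],s["tcp_pos"].round(4),s["wrist_force"].round(2))
```

```text
6.6 [0.5227 0.0966 0.0785] [ 0.58  0.41 -0.43]
```

View pics/s4.png

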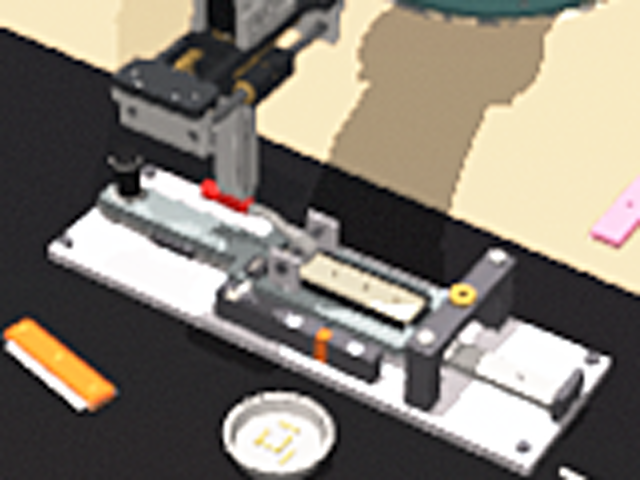

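Lever lies level (crop (225,195)), pressed down to z 0.078 as computed; sled unmoved. Raise and go above the knob.

Call:
{"api": "play_rows", "payload": {
  "steps": [
    [0,0,-0.06,0,0,0],
    [-0.03,0,-0.1,0,0,0],
    [-0.08,0,-0.1,0,0,0],
    [-0.0985,0,-0.1,0,0,0],
    [-0.0985,0,-0.1,0,0,0],
    [-0.0985,0,-0.1,0,0,0]
  ],
  "fingers": -1,
  "newtons": 40
}}

```text
clock: 7.35
tcp_pos: [0.5255, -0.0008, 0.1785]
eef_rot: [-0.0, 0.697, 0.717, 0.0]
wrist_force: [-0.1, 0.4, 0.2]
width: 0.0571
grip_force: 0.0
```

```bash
python3 w.py 5 "[.519,.148,.02,0.0]" 0; python3 -c "
from h import *
print(r.read_state()['tcp_pos'],r.read_state()['width'])"
```

```text
jig 0.89 [275.4  33.8] pred [276.1  32.1]
pointer 0.85 [304.1  50.7] pred [302.7  47.3]
sled_knob 0.83 [275.2 200.6] pred [274.5 198.8]
lever_hinge 0.93 [274.9  15.2] pred [276.   10.3]
lever_hinge 0.66 [276.7  98.9] pred [276.   10.3]
lever_grip 0.96 [277.2  99.6] pred [275.1  96.1]
[0.51909442 0.14537934 0.02964655 0.00339935] 3.724064799785757
jig [0.6 1.1]
pointer [-1.  -0.3]
sled_knob [0.8 0.8]
lever_hinge [ 0.9 -1.2]
lever_grip [-1.2  0. ]
[ 0.52543245 -0.00152208  0.17841118] 0.08908193361666851
```

View pics/w5.png

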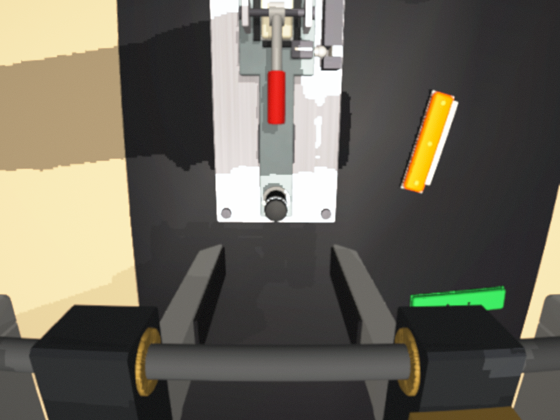

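The red lever lies along the rail, with the knob at (275,208) centred between the open fingers. Next I descend and grip.

Call:
{"api": "play_rows", "payload": {
  "steps": [
    [-0.001,-0.0025,0.05,0,0,0],
    [-0.001,-0.0025,0.1,0,0,0],
    [-0.001,-0.0025,0.125,0,0,0],
    [-0.001,-0.0025,0.132,0,0,0],
    [-0.001,-0.0025,0.132,0,0,0]
  ]
}}

```text
clock: 8.38
tcp_pos: [0.5233, -0.0027, 0.0469]
eef_rot: [0.0, 0.697, 0.717, 0.0]
wrist_force: [0.0, -0.4, 0.4]
width: 0.0942
grip_force: 0.0
```

Call:
{"api": "play_rows", "payload": {
  "steps": [
    [0,0,0,0,0,0],
    [0,0,0,0,0,0],
    [0,0,0,0,0,0],
    [0,0,0,0,0,0],
    [0,0,0,0,0,0],
    [0,0,0,0,0,0],
    [0,0,0,0,0,0],
    [0,0,0,0,0,0]
  ],
  "fingers": 1,
  "newtons": 40
}}

```text
clock: 9.38
tcp_pos: [0.524, -0.0028, 0.0466]
eef_rot: [0.001, 0.697, 0.717, 0.001]
wrist_force: [3.3, -0.8, -12.2]
width: 0.019
grip_force: 40.0
```

Call:
{"api": "play_rows", "payload": {
  "steps": [
    [0.002,0,0,0,0,0],
    [0.004,0,0,0,0,0],
    [0.007,0,0,0,0,0],
    [0.011,0,0,0,0,0],
    [0.015,0,0,0,0,0],
    [0.02,0,0,0,0,0],
    [0.025,0,0,0,0,0],
    [0.03,0,0,0,0,0],
    [0.03,0,0,0,0,0]
  ]
}}

```text
clock: 10.5
tcp_pos: [0.5232, 0.0274, 0.0465]
eef_rot: [0.001, 0.697, 0.717, 0.001]
wrist_force: [8.8, 0.6, -8.3]
width: 0.0191
grip_force: 40.0
```

```bash
python3 w.py 6 "[.519,.147,.024,0.0]" 0.03; python3 -c "
from h import *
s=r.read_state();print(s['tcp_pos'],s['width'],s['wrist_force'],s['moment'])"
```

```text
jig 0.71 [276.   40.7] pred [277.5  38.9]
sled_knob 0.84 [277.3 255.6] pred [276.6 254.7]
lever_grip 0.88 [279.2  84.8] pred [277.6  84. ]
[0.51915924 0.14623308 0.02785533 0.02395106] 1.1171391936358974
jig [ 1.2 -0.3]
sled_knob [0.3 0.3]
lever_grip [-0.8 -0. ]
[0.52323033 0.02739123 0.04651967] 0.019380594340555283 [ 8.21400064  1.74168373 -8.217249  ] [ 3.89794105e-01 -1.90116392e+00  1.68457119e-03]
```

Call:
{"api": "play_rows", "payload": {
  "steps": [
    [0.004,0.0005,0,0,0,0],
    [0.009,0.0007,0,0,0,0],
    [0.014,0.0008,0,0,0,0],
    [0.019,0.001,0,0,0,0],
    [0.022,0.001,0,0,0,0],
    [0.025,0.0011,0,0,0,0],
    [0.028,0.0012,0,0,0,0],
    [0.031,0.0013,0,0,0,0],
    [0.033,0.0014,0,0,0,0],
    [0.033,0.0014,0,0,0,0]
  ]
}}

```text
clock: 12.15
tcp_pos: [0.5225, 0.0607, 0.0464]
eef_rot: [-0.0, 0.697, 0.717, 0.0]
wrist_force: [1.5, 1.1, -0.5]
width: 0.0195
grip_force: 40.0
```

Call:
{"api": "play_rows", "payload": {
  "steps": [
    [0.002,0.0001,0,0,0,0],
    [0.004,0.0002,0,0,0,0],
    [0.006,0.0003,0,0,0,0],
    [0.008,0.0004,0,0,0,0],
    [0.01,0.0004,0,0,0,0],
    [0.0115,0.0005,0,0,0,0],
    [0.0115,0.0005,0,0,0,0],
    [0.0115,0.0005,0,0,0,0]
  ]
}}

```text
clock: 13.15
tcp_pos: [0.5223, 0.0721, 0.0464]
eef_rot: [-0.0, 0.697, 0.717, -0.0]
wrist_force: [-4.5, -0.4, 5.8]
width: 0.0195
grip_force: 40.0
```

Run:
```python
from h import *
for i in range(3):
    f=grab_frame("top"); s=r.read_state();print(s['clock'],s['tcp_pos'].round(4),s['width'],s['wrist_force'].round(1))
    for c in("scene","top"):
        g=grab_frame(c)
        for n in("pointer","orange_mark","lever_grip"):
            for k in models.mark_of(n,c)[:1]: print(c,n,round(k["p"],2),(np.array(k["point"])*[560,420]).round(1))
        if i==0: print([proj(g,jig2w([.519,.147,.022],p))[0].round(1) for p in ([.022,.055,.044],[.051,.055,.036],grip(0,.075))])
a=grab_frame("scene")["image"][150:270,190:350]; cv2.imwrite("pics/s7.png",cv2.resize(a,None,fx=4.8,fy=4.8,interpolation=cv2.INTER_CUBIC))
```

```text
13.2 [0.5223 0.0721 0.0464] 0.019172422143879667 [-4.2 -0.4  5.5]
scene pointer 0.87 [276.8 226.1]
scene orange_mark 0.91 [270.9 232.6]
scene lever_grip 0.62 [269.7 208.5]
[array([276.3, 225.2]), array([270.5, 233.3]), array([268.5, 208.2])]
top pointer 0.7 [283.7 194.9]
top orange_mark 0.79 [285.1 188.1]
top lever_grip 0.68 [297.6 200. ]
[array([283.5, 195.8]), array([283., 185.]), array([299.6, 202.8])]
13.65 [0.5223 0.0721 0.0464] 0.018928044787544004 [-4.8 -0.1  6.6]
scene pointer 0.81 [274.1 224.7]
scene lever_grip 0.71 [269.8 208. ]
top pointer 0.81 [281.7 196.6]
top orange_mark 0.61 [284.1 186.4]
top lever_grip 0.71 [298.7 202. ]
14.1 [0.5223 0.0721 0.0464] 0.01911726624142958 [-4.2  0.1  5.7]
scene pointer 0.63 [269.8 211.8]
scene lever_grip 0.68 [270.5 209.3]
top pointer 0.7 [283.3 194. ]
top orange_mark 0.57 [283.5 185.9]
top lever_grip 0.47 [297.3 205. ]
```

View pics/s7.png

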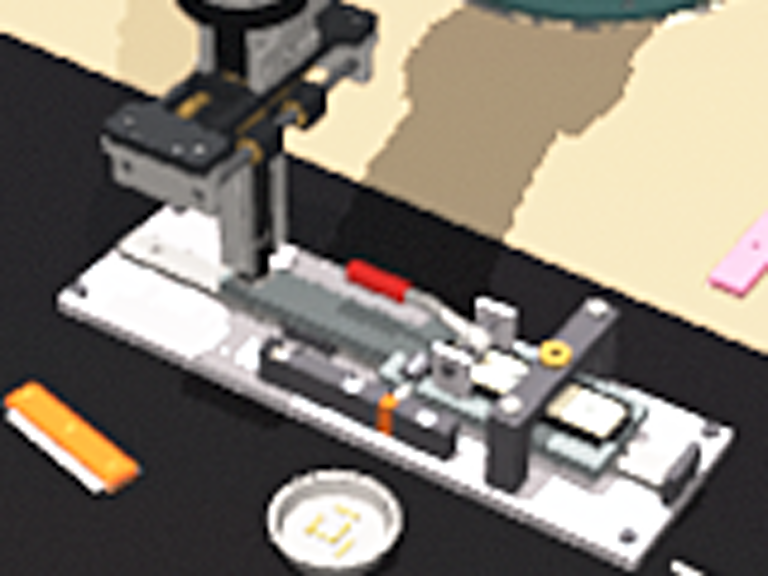

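The sled pointer lines up with the orange mark (crop (385,400)), and the lever is still level. A small dither will confirm the ball is seated.

Call:
{"api": "play_rows", "payload": {
  "steps": [
    [0.0015,-0.0005,0,0,0,0],
    [0.0015,-0.0005,0,0,0,0],
    [0.0015,-0.0005,0,0,0,0]
  ]
}}

```text
clock: 14.92
tcp_pos: [0.5222, 0.073, 0.0464]
eef_rot: [-0.0, 0.697, 0.717, -0.0]
wrist_force: [-0.9, -3.0, 2.6]
width: 0.0191
grip_force: 40.0
```

Call:
{"api": "play_rows", "payload": {
  "steps": [
    [-0.0015,0,0,0,0,0],
    [-0.003,0,0,0,0,0],
    [-0.003,0,0,0,0,0],
    [-0.003,0,0,0,0,0]
  ]
}}

```text
clock: 15.42
tcp_pos: [0.5223, 0.071, 0.0465]
eef_rot: [-0.0, 0.697, 0.717, 0.001]
wrist_force: [-1.5, 5.4, -0.1]
width: 0.0191
grip_force: 40.0
```

Call:
{"api": "play_rows", "payload": {
  "steps": [
    [0.0015,0,0,0,0,0],
    [0.0015,0,0,0,0,0],
    [0.0015,0,0,0,0,0],
    [0.0015,0,0,0,0,0]
  ]
}}

```text
clock: 15.92
tcp_pos: [0.5222, 0.0717, 0.0464]
eef_rot: [-0.0, 0.697, 0.717, 0.0]
wrist_force: [-0.1, 3.3, 0.8]
width: 0.0193
grip_force: 40.0
```

Call:
{"api": "play_rows", "payload": {
  "steps": [
    [0.0008,0,0,0,0,0],
    [0.0008,0,0,0,0,0],
    [0.0008,0,0,0,0,0],
    [0.0008,0,0,0,0,0]
  ]
}}

```text
clock: 16.42
tcp_pos: [0.5222, 0.0722, 0.0464]
eef_rot: [0.0, 0.697, 0.717, -0.0]
wrist_force: [0.8, -1.8, 1.9]
width: 0.0194
grip_force: 40.0
```

```bash
python3 -c "
from h import *
print(r.close_job())"
```

```text
the job is handed in; nothing more can be done
None
```

The job is handed in: the cam lever was swung level first, then the sled was slid 75 mm into the orange-marked notch, and the knob is still gripped at 40 N; small pushes either way met a restoring force, so the ball is seated.

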